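# Third hand for fitting a drawer pull

### The arm

A 7-joint arm with a two-finger parallel gripper is mounted at the origin on the work surface. World frame = base frame: x ahead of the robot, y to its left, z up, the work surface at z = 0. Lengths are in mm, angles in degrees, forces in N, time in s.
With the tool pointing down it reaches from about 400 to 900 mm from the base axis. Payload 5.5 kg.
Tool frame: the origin (TCP) lies at the centre of the arm's flange, where the gripper is bolted on; the fingertips stand 178 mm ahead of it and the grasp point (between the pads) lies 159 mm ahead of it; z points along the fingers, y is the line along which they close (so a half turn about z gives the same grasp; the last joint's range is limited). The gripper opens to 92 mm and grips with 3 to 60 N. Pads are 19 mm wide; open, the fingers measure 130 mm over their backs; the gripper's body (75 mm by 190 mm) begins 47 mm behind the grasp point.
Start: joints at [-57.456, 28.699, -24.465, 88.831, 12.651, 65.22, -12.049], TCP at [195.034, 620.047, 404.729] pointing down, gripper open.
Joint ranges: [-164.97, 164.97], [-17.58, 116.51], [-87.97, 89.64], [11.32, 138.91], [-80.73, 260.73], [10.89, 115.49], [-147.41, 147.41]. Speed limits (degrees/s): [147.25, 147.25, 180, 180, 180, 180, 180].

### API

Orientations are given as a 3x3 rotation matrix whose columns are the frame's x, y, z axes.
In Python, from station import telemetry, cams, ctrl gives the robot as it stands.
- The arm moves only by the tool apply_moves, never from a script. Its argument "rows" is a list of rows, each a list of 5 numbers: the shift along the world's x, y, z in mm, then the turn about the world's z in rad, then the gripper command: -1 is shut, 1 is fully open, values between are in proportion. In form: [[x, y, z, yaw, grip], ...]. A call has 1 to 12 rows; each row is the pose to reach, as a shift and turn from the pose commanded when the call began; what a row does not reach only later rows make up. A row lasts 1/12 s, in which the tool goes at most 41.7 mm and 7.16 degrees, less where a joint would pass 70% of its speed; a pose out of reach is approached as far as the arm can. A call with a gripper value outside its range is refused whole. The fingers move at their own pace and stop on an object; "grip_force" is the grip in N (left out, the last holds). Time passes only in rows, so rows that repeat a pose let the fingers close. It gives the time, the measured TCP pose, the force, the opening and the grip force at its end, in the units of the state.
- telemetry.get_state(): the state, without advancing time (a new reading comes with each control period).
- cams.snapshot(name): name is "scene" or "top" or "wrist"; returns a dict with "color" (480x640x3 uint8, red, green, blue), "camera_matrix" (3x3 intrinsics, pixels), "distortion" ([k1, k2, p1, p2, k3] as OpenCV has them; the pictures are not rectified), "extrinsics" (4x4, takes a point from camera to world coordinates). Camera axes: x right, y down, z forward; pixel columns grow to the right and rows downward; lengths in mm; the calibration is good to about 2 mm. A picture is of the moment at which its call begins. There is no depth.
- ctrl.sign_off(): hands the job in; it is judged then, once.
The state is a dict: "time": time; "joint_pos": joint angles; "qvel": joint speeds; "joint_efforts": joint torques, N m; "eef_pos": TCP position; "tool_rot": TCP orientation; "force": force on the tool from outside, world axes, zero at the start; "moment": the same for the moment, N m; "finger_gap": opening from 0.0 (shut) to 1.0 (fully open); "gripper_force": force on a finger pad.
Only numpy, scipy, OpenCV 4.12 (cv2) and the standard library are available. Lean on these libraries where they do the work, as an engineer would, in place of code of your own. Each camera call takes 0.05 s, during which the arm holds its last target. There are 200 camera calls.

### The job

Take the T-shaped wooden drawer pull out of the bin and hold its back plate flat against the drawer front in the spring-backed jig, between the two upright strips, its lower edge on or just above the base board. Press gently until the drawer front's face is level with the black marks on the side rails (about 10 N), keep it there for three seconds and finish still gripping and pressing it, for a colleague to screw it on. Leave everything else where it is.

Things in the scene. Friction and masses are not known exactly. Their poses are not given: they have to be found in the camera images.
- pull_centre (a point): Drawer pull, brown wood, about 0.11 kg, T-shaped from above, upright in the bin: a grip bar 36 (x) x 28 (y) x 60 (z) mm and on the bar's +x end a back plate 10 x 60 x 60 mm. This point is the centre of the grip bar, 30 mm above the underside; grasp the bar across its 28 mm. Axes: z up, +x from the bar to the back plate, y across the bar.
- pull_back (a point): Centre of the pull's flat back face (the outer face of the back plate), 28 mm along the pull's +x from pull_centre, 30 mm above the underside; the same axes.
- bin_floor (a point): Centre of the inner floor (5 mm above the table) of the open grey bin, 300 x 300 mm outside, 55 mm high, walls 5 mm, fixed. The pull stands near the middle of one quarter; in the others: a round wooden knob (36 mm tall), a steel angle (40 x 30 x 40 mm), a round rubber foot (36 mm across, 22 mm tall).
- jig_origin (a point): On the table under the resting drawer front's face, half-way across. Jig fixed; axes: z up, +x the way to press, y along the drawer front. Base board 12 mm thick, 250 x 250 mm, x -95 to 155 mm. Aluminium side rails (20 mm wide at y = +-112 mm, top 42 mm above the table, x -30 to 70 mm) have black marks, 6 mm wide, centred at x = 20 mm. Dark block behind, as high.
- front_face (a point): Centre of the front face of the upright drawer front (190 wide, 12 thick, 56 mm tall, top 70 mm above the table); moves with it; 42 mm above the table, as pull_centre is when the pull stands on the base board. Axes as jig_origin's: +x into the drawer front. Two aluminium strips, 14 mm wide, stand 10 mm out of the face, inner edges at y = +-38 mm (gap 76 mm).
- drawer_front (a joint): How far the drawer front is pushed back along the jig's +x, in m: 0 at rest, spring 500 N/m without preload (0.020 is 10 N and level with the black marks), hard stop at 0.030.
Not all that is in view belongs to the job. Leave any blue or red look-alike of the part that bears pull_centre alone.

How it is judged:
By the outcome, as a careful person would: the job done as asked, in the order asked, and still so for the second after the job is handed in, while the arm keeps its last pose, push and grip.
It also fails if it takes over 53 s, if anything falls off the work surface, if the arm or the gripper's body presses on something with over 40 N, if the wrist force passes 120 N, or if a joint passes its speed limit or range.

## Working session

There is one attempt and no reset: what is moved stays moved. The work goes in short steps, Python scripts to look and compute and a tool call to move; the robot and the scene stay as the last step left them, time stands still between calls to the robot, and variables do not carry over. Pictures are saved under pics/ and viewed, at most 10 in all, crops included, and the job is handed in when it is done.

Besides the shell and the picture viewer there is one more tool, called after "Request:" by a JSON object that holds its "name" and its "arguments". apply_moves: Moves the arm, as the interface text tells. Its arguments: {"type":"object","properties":{"rows":{"type":"array","items":{"type":"array","items":{"type":"number"}}},"grip_force":{"type":"number"}},"required":["rows"]}

```bash
mkdir -p pics; ls; python3 - <<'E'
from station import telemetry, cams
import cv2,pickle,numpy as np
S={n:cams.snapshot(n) for n in("scene","top","wrist")}
pickle.dump(S,open('s0.pkl','wb'))
for n,s in S.items():
    cv2.imwrite(f'pics/{n}0.png',s['color'][:,:,::-1]); print(n,np.round(s['camera_matrix'],1).tolist(),s['distortion'],np.round(s['extrinsics'],3).tolist())
s=telemetry.get_state();print(s)
E
```

```text
pics
scene [[468.3, 0.0, 321.3], [0.0, 468.3, 243.7], [0.0, 0.0, 1.0]] [-0.00345736  0.          0.          0.          0.        ] [[0.644, 0.532, -0.549, 901.523], [0.765, -0.466, 0.445, -363.73], [-0.019, -0.707, -0.707, 622.194], [0.0, 0.0, 0.0, 1.0]]
top [[519.2, 0.0, 320.0], [0.0, 519.2, 242.4], [0.0, 0.0, 1.0]] [-0.13186976  0.          0.          0.          0.        ] [[-0.022, -0.981, 0.194, 235.439], [-1.0, 0.023, -0.001, -22.951], [-0.003, -0.194, -0.981, 1094.202], [0.0, 0.0, 0.0, 1.0]]
wrist [[389.5, 0.0, 316.7], [0.0, 389.5, 239.1], [0.0, 0.0, 1.0]] [-0.00365208  0.          0.          0.          0.        ] [[0.3, 0.921, 0.247, 127.326], [0.954, -0.289, -0.08, 640.785], [-0.002, 0.26, -0.966, 383.317], [0.0, 0.0, 0.0, 1.0]]
{'time': 0.15, 'joint_pos': array([-57.45483097,  28.74287766, -24.45474276,  88.87705433,
        12.6517704 ,  65.21854518, -12.04786652]), 'qvel': array([ 0.02530892, -0.12653017, -0.02777265, -0.10562922,  0.05339761,
       -0.00149086, -0.00198822]), 'joint_efforts': array([-6.29814327e-03, -5.67114937e+01, -5.82479864e+00, -2.79460269e+01,
       -6.86639571e-02,  2.66315712e-02,  9.01515432e-05]), 'eef_pos': array([195.04869931, 619.76834638, 403.90461848]), 'tool_rot': array([[-9.53918114e-01,  3.00066640e-01, -4.93058832e-04],
       [ 3.00067041e-01,  9.53917077e-01, -1.40746452e-03],
       [ 4.80040902e-05, -1.49055661e-03, -9.99998888e-01]]), 'force': array([ 0.18063132, -0.35549881,  0.25113924]), 'moment': array([-0.01278563, -0.01869162,  0.01940847]), 'gripper_force': 0.0, 'finger_gap': 1.003362534070051}
```

View pics/scene0.png

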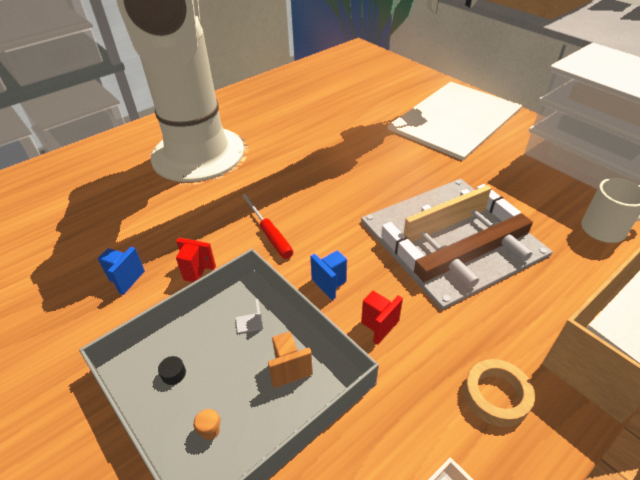

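View pics/top0.png

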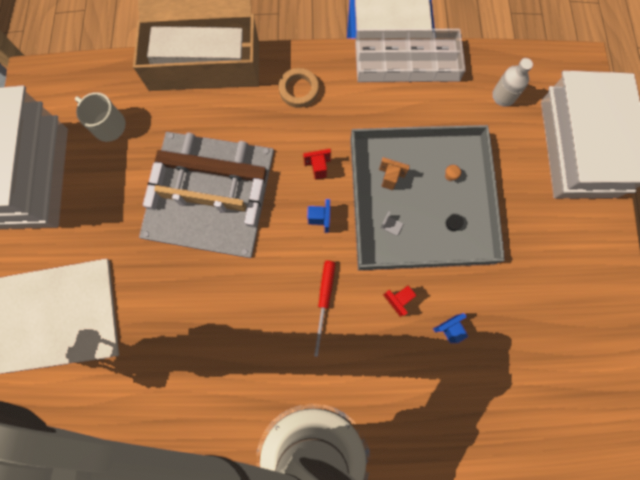

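The scene view shows the brown T pull in the bin at about (290,358), and the jig with its beige front at about (447,210). In the top view the pull is at (394,172), with its plate towards world +x, and the beige drawer front runs from (150,190) to (243,205). The blue and red T's outside the bin are decoys.

```bash
cat > h.py <<'E'
import numpy as np,cv2
def ray(s,px):
    p=cv2.undistortPoints(np.array(px,float).reshape(-1,1,2),s['camera_matrix'],np.array(s['distortion']))[:,0]
    d=np.c_[p,np.ones(len(p))]@s['extrinsics'][:3,:3].T
    return s['extrinsics'][:3,3],d
def plane(s,px,z):
    o,d=ray(s,px); return o+d*((z-o[2])/d[:,2])[:,None]
def tri(obs):
    A=np.zeros((3,3));b=np.zeros(3);L=[]
    for s,p in obs:
        o,d=ray(s,[p]);d=d[0]/np.linalg.norm(d[0]);P=np.eye(3)-np.outer(d,d);A+=P;b+=P@o;L.append((o,P))
    x=np.linalg.solve(A,b); return x,[float(np.linalg.norm(P@(x-o))) for o,P in L]
def proj(s,X):
    E=np.linalg.inv(s['extrinsics']); return cv2.projectPoints(np.array(X,float).reshape(-1,1,3),cv2.Rodrigues(E[:3,:3])[0],E[:3,3],s['camera_matrix'],np.array(s['distortion']))[0][:,0]
E
python3 - <<'E'
from h import *;import pickle
S=pickle.load(open('s0.pkl','rb'));t=S['top']
print('pull plate,bar',plane(t,[[394,163],[392,180]],65).round().tolist())
print('front ends top',plane(t,[[160,190],[242,205]],70).round().tolist())
print('block ends',plane(t,[[157,158],[265,172]],42).round().tolist())
s=S['wrist'];c=plane(s,[[320,240]],40);print('wrist centre',c.round())
print('base corners',plane(t,[[168,134],[273,152],[142,238],[251,255]],12).round().tolist())
E
```

```text
pull plate,bar [[605.0, -183.0, 65.0], [568.0, -177.0, 65.0]]
front ends top [[557.0, 306.0, 70.0], [520.0, 134.0, 70.0]]
block ends [[639.0, 326.0, 42.0], [599.0, 89.0, 42.0]]
wrist centre [[217. 615.  40.]]
base corners [[707.0, 313.0, 12.0], [656.0, 75.0, 12.0], [468.0, 361.0, 12.0], [425.0, 122.0, 12.0]]
```

View pics/wrist0.png

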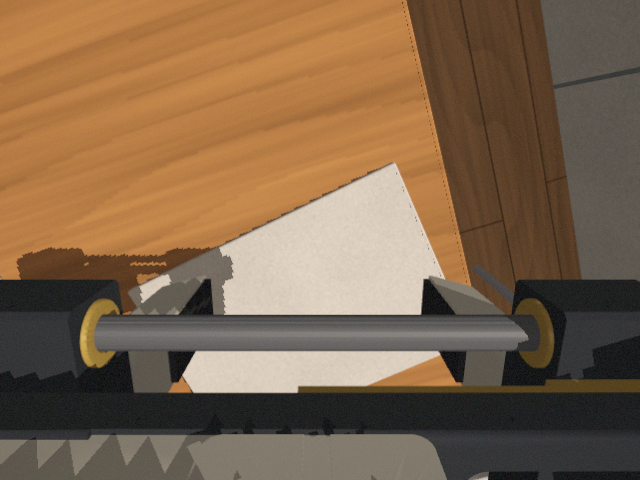

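Request:
{"name": "apply_moves", "arguments": {"rows": [[30,-30,0,0.02,1],[60,-60,0,0.05,1],[90,-90,0,0.08,1],[118,-118,0,0.11,0.2],[146,-146,0,0.13,0.2],[174,-174,0,0.13,0.2],[202,-202,0,0.13,0.2],[230,-230,0,0.13,0.2],[258,-258,0,0.13,0.2],[286,-286,0,0.13,0.2],[314,-314,0,0.13,0.2],[340,-340,0,0.13,0.2]]}}

```text
time: 1.15
eef_pos: [536.4, 277.8, 404.6]
tool_rot: [[-0.985, 0.175, 0.0], [0.175, 0.985, -0.001], [-0.0, -0.001, -1.0]]
force: [1.1, 0.3, -0.3]
finger_gap: 0.6
gripper_force: 0.0
```

Request:
{"name": "apply_moves", "arguments": {"rows": [[25,-25,0,0,0.2],[50,-50,0,0,0.2],[65,-70,0,0,0.2],[65,-70,0,0,0.2],[65,-70,0,0,0.2]]}}

```text
time: 1.57
eef_pos: [601.0, 207.7, 404.0]
tool_rot: [[-0.984, 0.178, -0.001], [0.178, 0.984, -0.001], [0.001, -0.001, -1.0]]
force: [-0.5, 1.7, -0.1]
finger_gap: 0.598
gripper_force: 0.0
```

```bash
cat >> h.py <<'E'
def snap(name,f):
    from station import cams,telemetry
    import pickle
    s=cams.snapshot(name); pickle.dump(s,open(f'{f}.pkl','wb')); cv2.imwrite(f'pics/{f}.png',s['color'][:,:,::-1])
    st=telemetry.get_state();R=st['tool_rot'];print(f,round(st['time'],2),st['eef_pos'].round(1),'yaw',np.degrees(np.arctan2(R[1,0],R[0,0])).round(2),'F',st['force'].round(1),'gap',round(float(st['finger_gap'])*92,1))
E
python3 -c "
from h import *;snap('wrist','j1')"
```

```text
j1 1.62 [599.9 209.8 404.2] yaw 169.93 F [-0.3 -0.8  0.2] gap 55.1
```

View pics/j1.png

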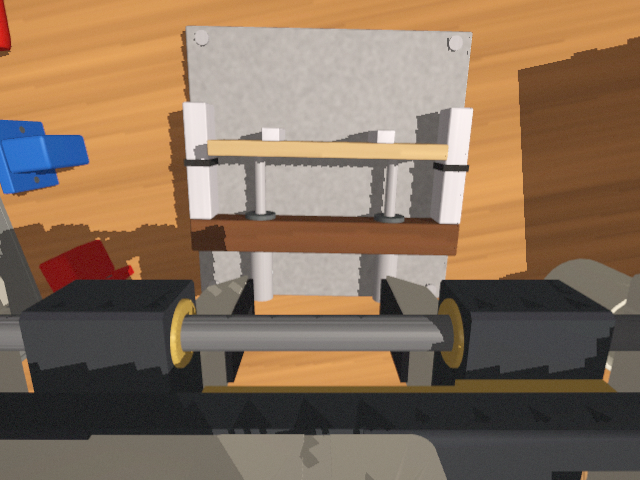

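The wrist view shows the jig upright. The beige front's top edge runs from (208,142) to (447,152), the strips are at about (271,134) and (386,136), and the black marks are at (201,161) and (450,167). I'll take a second view on the way to the bin.

Request:
{"name": "apply_moves", "arguments": {"rows": [[-20,-35,0,0,0.2],[-50,-70,0,0,0.2],[-50,-90,0,0,0.2],[-50,-90,0,0,0.2],[-50,-90,0,0,0.2],[-50,-90,0,0,0.2]]}}

```text
time: 2.12
eef_pos: [549.6, 122.1, 405.2]
tool_rot: [[-0.985, 0.171, 0.001], [0.171, 0.985, 0.001], [-0.0, 0.001, -1.0]]
force: [-0.7, 0.7, 1.7]
finger_gap: 0.605
gripper_force: 0.0
```

```bash
python3 - <<'E'
from h import *;snap('wrist','j2')
import pickle
for f in('j1','j2'):
    s=pickle.load(open(f+'.pkl','rb'));im=s['color'];hsv=cv2.cvtColor(im,cv2.COLOR_RGB2HSV)
    # guess projections of the front for locating crop
    X=proj(s,[[557,306,70],[520,134,70],[538,220,70]]);print(f,X.round().tolist())
    for p in((300,150),(271,134),(271,142)) if f=='j1' else []: print(p,hsv[p[1],p[0]])
a=pickle.load(open('j1.pkl','rb'))['color'][110:180,180:480];b=pickle.load(open('j2.pkl','rb'))['color'][130:280,260:600]
b=cv2.resize(b,None,fx=2.3,fy=2.3,interpolation=2)
a=cv2.resize(a,None,fx=2.6,fy=2.6,interpolation=2);a=cv2.copyMakeBorder(a,0,0,0,b.shape[1]-a.shape[1],0)if a.shape[1]<b.shape[1] else a
o=np.vstack([a[:,:b.shape[1]],b]);cv2.imwrite('pics/jc.png',o[:,:,::-1]);print(o.shape)
E
```

```text
j2 2.17 [549.8 122.4 405.1] yaw 170.17 F [ 0.2 -0.3  0.6] gap 55.0
j1 [[431.0, 148.0], [206.0, 140.0], [318.0, 143.0]]
(300, 150) [ 18 103 233]
(271, 134) [  0   9 245]
(271, 142) [ 18 107 227]
j2 [[541.0, 194.0], [324.0, 185.0], [433.0, 189.0]]
(527, 782, 3)
```

View pics/jc.png

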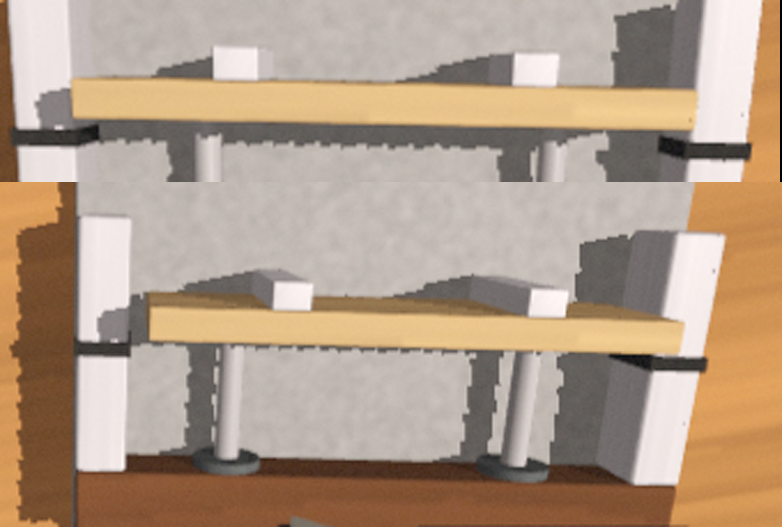

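The crops show the front's bright top face and the strips' white top faces clearly in both views, so next I segment them.

```bash
python3 - <<'E'
from h import *;import pickle
V={}
for f,(x0,x1,y0,y1) in {'j1':(205,450,125,165),'j2':(322,560,165,206)}.items():
    s=pickle.load(open(f+'.pkl','rb'));h=cv2.cvtColor(s['color'],cv2.COLOR_RGB2HSV).astype(int)
    sub=h[y0:y1,x0:x1]
    m=((abs(sub[...,0]-18)<5)&(sub[...,1]>80)&(sub[...,2]>195))
    n,l,st,_=cv2.connectedComponentsWithStats(m.astype(np.uint8));k=1+np.argmax(st[1:,4]);m=l==k
    cols=np.where(m.sum(0)>6)[0]
    c=cols[5:-5]
    top=np.array([np.where(m[:,i])[0].min() for i in c]);bot=np.array([np.where(m[:,i])[0].max()+1 for i in c])
    def rob(x,y):
        p=np.polyfit(x,y,1)
        for _ in range(8):
            r=y-np.polyval(p,x);g=abs(r)<max(.7,np.median(abs(r))*2);p=np.polyfit(x[g],y[g],1)
        return p
    pt=rob(c+.0,top-.5);pb=rob(c+.0,bot-.5)
    L,Rr=cols[0]-.5,cols[-1]+.5
    E=lambda p:[(x0+x,y0+np.polyval(p,x)) for x in(L,Rr)]
    w=((sub[...,1]<25)&(sub[...,2]>225)).astype(np.uint8)
    n,l,st,ce=cv2.connectedComponentsWithStats(w)
    stp=sorted([(st[i][0]+x0,st[i][1]+y0,st[i][2],st[i][3],ce[i][0]+x0,ce[i][1]+y0) for i in range(1,n) if 80<st[i][4]<400 and st[i][1]<25],key=lambda q:q[0])
    print(f,np.round(E(pt),1).tolist(),np.round(E(pb),1).tolist(),[np.round(q,1).tolist() for q in stp])
    V[f]=(s,E(pt)+E(pb)+[q[4:6] for q in stp])
P=[]
for a,b in zip(V['j1'][1],V['j2'][1]):
    x,r=tri([(V['j1'][0],a),(V['j2'][0],b)]);P.append(x);print(x.round(1),np.round(r,2))
    print('   planes z70',plane(V['j1'][0],[a],70)[0].round(1),plane(V['j2'][0],[b],70)[0].round(1))
E
```

```text
j1 [[207.5, 139.8], [447.5, 144.7]] [[207.5, 154.3], [447.5, 159.4]] [[262.0, 128.0, 17.0, 12.0, 270.2, 133.8], [378.0, 131.0, 17.0, 12.0, 385.9, 136.2]]
j2 [[324.5, 184.2], [555.5, 190.6]] [[324.5, 198.1], [555.5, 204.3]] [[379.0, 174.0, 17.0, 11.0, 387.0, 179.0], [490.0, 177.0, 17.0, 11.0, 498.1, 182.0], [549.0, 165.0, 11.0, 41.0, 555.5, 181.1]]
[519.8 134.3  66.2] [0.1 0.1]
   planes z70 [519.9 135.4  70. ] [519.4 134.3  70. ]
[557.4 320.5  65.9] [0.18 0.18]
   planes z70 [556.9 319.4  70. ] [556.5 318.1  70. ]
[530.7 132.4  69.3] [0.03 0.03]
   planes z70 [530.6 132.6  70. ] [530.6 132.4  70. ]
[568.4 318.7  68.6] [0. 0.]
   planes z70 [568.2 318.3  70. ] [568.  317.9  70. ]
[524.1 184.5  69.6] [0.11 0.11]
   planes z70 [524.2 184.5  70. ] [523.9 184.5  70. ]
[542.  273.1  68.5] [0.09 0.09]
   planes z70 [542.  272.8  70. ] [541.6 272.5  70. ]
```

Request:
{"name": "apply_moves", "arguments": {"rows": [[10,-35,0,0,0.2],[20,-70,0,0,0.2],[30,-105,0,0,0.2],[40,-140,0,0,0.2],[50,-175,0,0,0.2],[60,-210,0,0,0.2],[65,-240,0,0,0.2],[65,-260,0,0,0.2],[65,-260,0,0,0.2],[65,-260,0,0,0.2],[65,-260,0,0,0.2]]}}

```text
time: 3.08
eef_pos: [615.7, -137.5, 404.4]
tool_rot: [[-0.985, 0.171, -0.0], [0.171, 0.985, 0.002], [0.0, 0.002, -1.0]]
force: [0.0, 1.8, 0.7]
finger_gap: 0.602
gripper_force: 0.0
```

```bash
python3 -c "
from h import *;snap('wrist','b1')"
```

```text
b1 3.13 [ 615.6 -137.1  404.5] yaw 170.2 F [0.6 0.6 0.2] gap 55.4
```

Request:
{"name": "apply_moves", "arguments": {"rows": [[25,-30,-20,0,0.2],[40,-60,-50,0,0.2],[40,-80,-60,0,0.2],[40,-80,-60,0,0.2],[40,-80,-60,0,0.2],[40,-80,-60,0,0.2]]}}

```text
time: 3.63
eef_pos: [655.7, -217.4, 344.9]
tool_rot: [[-0.985, 0.171, 0.0], [0.171, 0.985, 0.002], [-0.0, 0.002, -1.0]]
force: [-0.2, 0.2, 0.3]
finger_gap: 0.6
gripper_force: 0.0
```

```bash
python3 - <<'E'
from h import *;snap('wrist','b2')
import pickle
O=[]
for f in('b1','b2'):
    s=pickle.load(open(f+'.pkl','rb'));u,v=proj(s,[[587,-180,50]])[0].astype(int);print(u,v)
    c=cv2.resize(s['color'][max(v-65,0):v+65,u-90:u+90],(780,563),interpolation=2);O.append(cv2.resize(c,(415,300)))
o=np.vstack(O);cv2.imwrite('pics/bc.png',o[:,:,::-1])
E
```

```text
b2 3.68 [ 655.9 -217.1  345.6] yaw 170.18 F [0.5 0.1 0.3] gap 55.1
261 194
352 129
```

View pics/bc.png

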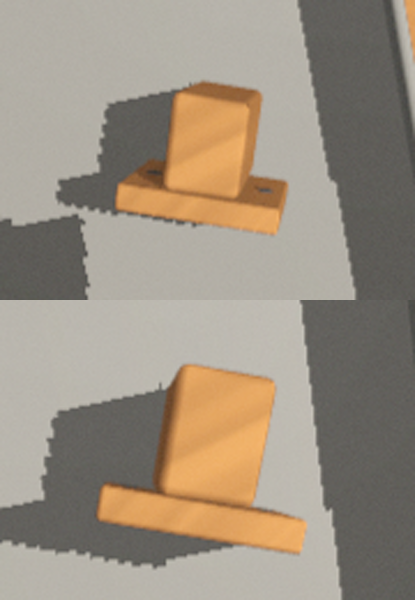

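The crops show the brown pull upright with its plate towards world +x (the lower side of the crop) and the bar above it. Next I segment its top faces.

```bash
python3 - <<'E'
from h import *;import pickle
for f,(u,v) in {'b1':(261,194),'b2':(352,129)}.items():
    s=pickle.load(open(f+'.pkl','rb'));x0,y0=u-90,max(v-65,0)
    h=cv2.cvtColor(s['color'][y0:v+65,x0:u+90],cv2.COLOR_RGB2HSV).astype(int)
    m=(h[...,1]>90)&(h[...,0]<25)&(h[...,2]>80)
    n,l,st,_=cv2.connectedComponentsWithStats(m.astype(np.uint8))
    k=l[65 if v>65 else v,90] or 1+np.argmax(st[1:,4]);m=l==k
    Vv=h[...,2][m];print(f,st[k],np.percentile(Vv,[5,20,40,60,80,95]))
    t=(m&(h[...,2]>np.percentile(Vv,60)-22)).astype(np.uint8)
    t=cv2.morphologyEx(t,cv2.MORPH_OPEN,np.ones((3,3),np.uint8))
    for c in cv2.findContours(t,cv2.RETR_EXTERNAL,cv2.CHAIN_APPROX_NONE)[0]:
        if cv2.contourArea(c)>100: 
            a=cv2.approxPolyDP(c,2.5,True)[:,0]+[x0,y0];r=cv2.minAreaRect(c);print(cv2.contourArea(c),a.tolist())
            print(plane(s,a,65).round(1)[:,:2].tolist())
E
```

```text
b1 [  50   36   75   66 3002] [139. 165. 213. 219. 225. 232.]
631.5 [[222, 211], [225, 219], [284, 229], [291, 227], [288, 219]]
[[593.1, -212.9], [600.1, -212.0], [617.0, -165.0], [616.3, -158.9], [609.1, -160.1]]
1196.0 [[248, 170], [244, 209], [273, 213], [277, 174]]
[[563.8, -184.3], [594.5, -194.5], [602.0, -171.4], [571.0, -161.8]]
b2 [  42   28   91   82 4046] [132.25 209.   222.   227.   232.   238.  ]
1086.0 [[306, 149], [307, 158], [392, 172], [393, 159], [314, 146]]
[[593.9, -213.3], [599.6, -213.6], [618.1, -160.0], [609.9, -158.3], [592.9, -207.8]]
2011.0 [[343, 93], [334, 145], [371, 150], [380, 100]]
[[564.2, -184.3], [594.5, -194.9], [601.7, -171.7], [572.2, -162.0]]
```

Both views agree to within 1 mm at z = 65, so the height is confirmed. The bar centre is about (582.5, -178) at yaw -18°. I go above it first.

Request:
{"name": "apply_moves", "arguments": {"rows": [[-25,15,-20,-0.04,0.2],[-50,27,-40,-0.09,0.2],[-73,39,-70,-0.14,0.2],[-73,39,-80,-0.142,0.2],[-73,39,-80,-0.142,0.2],[-73,39,-80,-0.142,0.2],[-73,39,-80,-0.142,0.2]]}}

```text
time: 4.27
eef_pos: [584.1, -180.6, 267.0]
tool_rot: [[-0.951, 0.31, 0.005], [0.31, 0.951, -0.001], [-0.005, 0.001, -1.0]]
force: [0.0, 0.4, -0.3]
finger_gap: 0.596
gripper_force: 0.0
```

```bash
python3 - <<'E'
from h import *;snap('wrist','b3')
from station import telemetry
import time
E
```

```text
b3 4.32 [ 584.1 -181.   267. ] yaw 161.9 F [0.2 0.2 0.3] gap 55.4
```

View pics/b3.png

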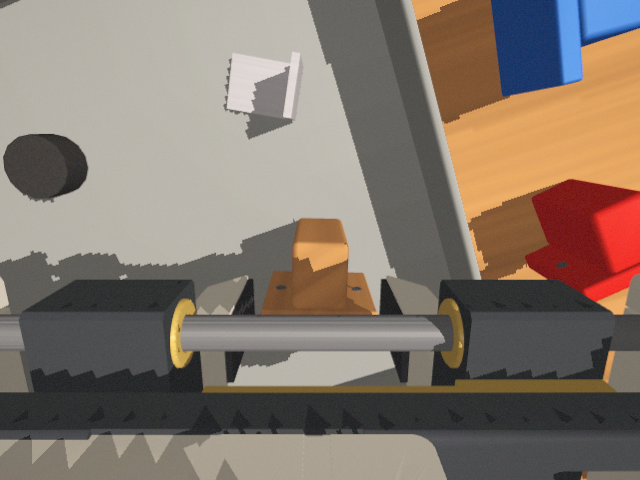

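The bar sits at column 320, between fingers centred on column 316, so a small +y correction is needed before descending.

Request:
{"name": "apply_moves", "arguments": {"rows": [[-1,2,-10,0,0.2],[-1.5,3,-30,0,0.2],[-1.5,3,-50,0,0.2],[-1.5,3,-65,0,0.2],[-1.5,3,-73,0,0.2],[-1.5,3,-73,0,0.2],[-1.5,3,-73,0,0.2],[-1.5,3,-73,0,0.2]]}}

```text
time: 4.98
eef_pos: [581.3, -178.2, 192.7]
tool_rot: [[-0.95, 0.312, 0.002], [0.312, 0.95, -0.0], [-0.002, 0.0, -1.0]]
force: [-0.5, -0.6, 0.4]
finger_gap: 0.597
gripper_force: 0.0
```

Request:
{"name": "apply_moves", "arguments": {"rows": [[0,0,0,0,-0.2],[0,0,0,0,-0.5],[0,0,0,0,-1],[0,0,0,0,-1],[0,0,0,0,-1],[0,0,0,0,-1],[0,0,0,0,-1],[0,0,0,0,-1]], "grip_force": 40}}

```text
time: 5.65
eef_pos: [580.7, -178.0, 192.1]
tool_rot: [[-0.95, 0.312, 0.0], [0.312, 0.95, -0.0], [-0.0, 0.0, -1.0]]
force: [-1.0, 0.7, 3.9]
finger_gap: 0.3
gripper_force: 39.9
```

Gripped: the opening is 27.6 mm at 40 N. Now I lift and carry.

Request:
{"name": "apply_moves", "arguments": {"rows": [[0,0,10,0,-1],[0,0,30,0,-1],[0,0,55,0,-1],[0,0,80,0,-1],[0,0,105,0,-1],[0,15,120,0,-1],[-3,40,120,0,-1],[-9,70,120,0,-1],[-16,100,120,0,-1],[-23,130,120,0.02,-1],[-30,160,120,0.04,-1],[-37,190,120,0.06,-1]]}}

```text
time: 6.65
eef_pos: [542.7, 13.3, 312.0]
tool_rot: [[-0.967, 0.253, -0.0], [0.253, 0.967, -0.0], [0.0, -0.0, -1.0]]
force: [0.1, -0.2, -1.3]
finger_gap: 0.305
gripper_force: 39.9
```

Request:
{"name": "apply_moves", "arguments": {"rows": [[-7,30,0,0.02,-1],[-14,60,0,0.04,-1],[-21,90,0,0.058,-1],[-28,120,0,0.058,-1],[-36,150,0,0.058,-1],[-44,180,0,0.058,-1],[-52,205,0,0.058,-1],[-58,220,0,0.058,-1],[-58.5,226,0,0.058,-1],[-58.5,226,0,0.058,-1],[-58.5,226,0,0.058,-1],[-58.5,226,0,0.058,-1]]}}

```text
time: 7.65
eef_pos: [485.8, 236.2, 311.7]
tool_rot: [[-0.98, 0.2, 0.0], [0.2, 0.98, -0.001], [-0.0, -0.001, -1.0]]
force: [-0.4, -0.0, -2.1]
finger_gap: 0.305
gripper_force: 39.9
```

```bash
python3 - <<'E'
from h import *;snap('wrist','p1');snap('top','p1t');snap('scene','p1s')
import pickle
a=cv2.imread('pics/p1s.png')[60:330,300:580];b=cv2.imread('pics/p1.png')
cv2.imwrite('pics/p1c.png',np.hstack([cv2.resize(a,None,fx=1.4,fy=1.4),cv2.resize(b[:378],None,fx=.63,fy=1)]))
E
```

```text
p1 7.7 [485.8 236.1 311.6] yaw 168.45 F [-0.1  0.1 -1.6] gap 28.1
p1t 7.75 [485.7 236.3 311.6] yaw 168.45 F [ 0.7 -1.2 -1.6] gap 27.6
p1s 7.8 [485.7 236.5 311.7] yaw 168.46 F [-0.3 -0.9 -1. ] gap 27.9
```

View pics/p1c.png

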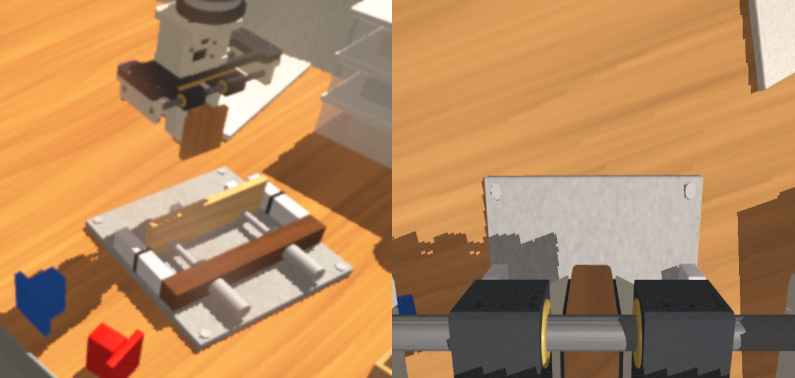

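The scene crop shows the pull hanging straight in the gripper above the jig, with the plate facing the drawer front. I descend in front of it and feel for the board.

Request:
{"name": "apply_moves", "arguments": {"rows": [[0,1.5,-20,0,-1],[0,1.5,-45,0,-1],[0,1.5,-70,0,-1],[0,1.5,-90,0,-1],[0,1.5,-102,0,-1],[0,1.5,-107,0,-1],[0,1.5,-107,0,-1],[0,1.5,-107,0,-1],[0,1.5,-107,0,-1]]}}

```text
time: 8.55
eef_pos: [485.8, 239.9, 206.0]
tool_rot: [[-0.98, 0.198, 0.002], [0.198, 0.98, 0.001], [-0.002, 0.001, -1.0]]
force: [-0.9, 0.7, -2.5]
finger_gap: 0.302
gripper_force: 39.9
```

Request:
{"name": "apply_moves", "arguments": {"rows": [[0,0,-1,0,-1],[0,0,-2,0,-1],[0,0,-2,0,-1],[0,0,-2,0,-1]]}}

```text
time: 8.88
eef_pos: [485.1, 239.6, 203.1]
tool_rot: [[-0.98, 0.197, 0.0], [0.197, 0.98, 0.0], [-0.0, 0.0, -1.0]]
force: [-0.7, 0.2, -0.9]
finger_gap: 0.301
gripper_force: 39.9
```

Request:
{"name": "apply_moves", "arguments": {"rows": [[0,0,-1,0,-1],[0,0,-1,0,-1],[0,0,-1,0,-1]]}}

```text
time: 9.13
eef_pos: [485.0, 239.5, 201.7]
tool_rot: [[-0.98, 0.197, -0.0], [0.197, 0.98, -0.0], [0.0, -0.0, -1.0]]
force: [-0.4, -0.1, -1.5]
finger_gap: 0.301
gripper_force: 39.9
```

Request:
{"name": "apply_moves", "arguments": {"rows": [[0,0,-1,0,-1],[0,0,-1,0,-1],[0,0,-1,0,-1]]}}

```text
time: 9.38
eef_pos: [485.0, 239.5, 200.6]
tool_rot: [[-0.98, 0.197, -0.0], [0.197, 0.98, -0.0], [0.0, -0.0, -1.0]]
force: [0.5, -0.4, -1.6]
finger_gap: 0.302
gripper_force: 39.9
```

Request:
{"name": "apply_moves", "arguments": {"rows": [[0,0,-0.7,0,-1],[0,0,-0.7,0,-1],[0,0,-0.7,0,-1]]}}

```text
time: 9.63
eef_pos: [485.0, 239.6, 200.0]
tool_rot: [[-0.98, 0.197, -0.0], [0.197, 0.98, 0.0], [0.0, 0.0, -1.0]]
force: [0.0, -0.3, -2.2]
finger_gap: 0.304
gripper_force: 39.9
```

```bash
python3 - <<'E'
from h import *;snap('wrist','p2');snap('scene','p2s')
a=cv2.imread('pics/p2s.png')[150:310,340:560]
cv2.imwrite('pics/p2c.png',cv2.resize(a,(780,567),interpolation=2))
E
```

```text
p2 9.68 [485.  239.6 200. ] yaw 168.62 F [-1.1 -0.7 -1.4] gap 27.7
p2s 9.73 [485.  239.5 200. ] yaw 168.61 F [-1.1  0.2 -1.3] gap 28.0
```

View pics/p2c.png

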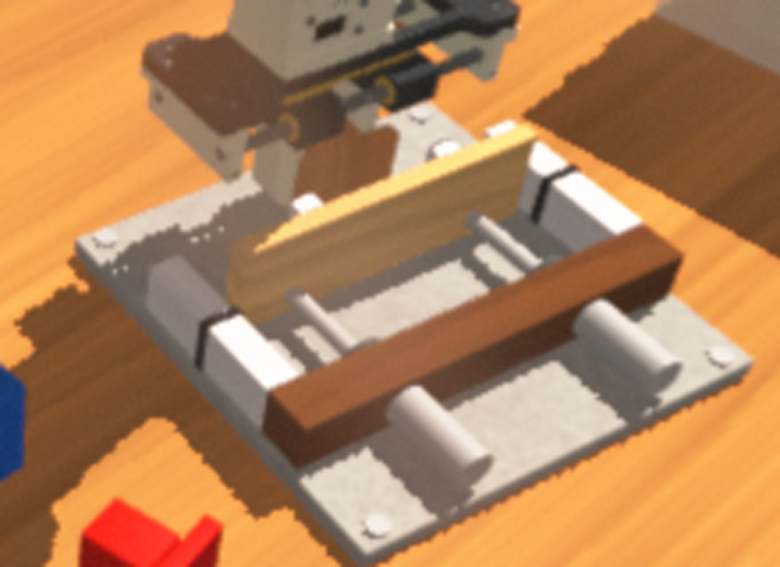

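The crop shows the plate standing just in front of the beige front, at about (350,160) in the crop, between the strips. There is no board contact yet at TCP z = 200.

Request:
{"name": "apply_moves", "arguments": {"rows": [[0,0,-0.6,0,-1],[0,0,-0.6,0,-1],[0,0,-0.6,0,-1]]}}

```text
time: 9.98
eef_pos: [485.0, 239.6, 199.4]
tool_rot: [[-0.98, 0.197, -0.0], [0.197, 0.98, 0.0], [0.0, 0.0, -1.0]]
force: [0.2, -0.1, -1.0]
finger_gap: 0.305
gripper_force: 39.9
```

Request:
{"name": "apply_moves", "arguments": {"rows": [[0,0,-0.6,0,-1],[0,0,-0.6,0,-1],[0,0,-0.6,0,-1]]}}

```text
time: 10.23
eef_pos: [485.1, 239.6, 199.1]
tool_rot: [[-0.98, 0.197, 0.0], [0.197, 0.98, 0.0], [-0.0, 0.0, -1.0]]
force: [-1.0, -0.4, 2.7]
finger_gap: 0.305
gripper_force: 39.9
```

Request:
{"name": "apply_moves", "arguments": {"rows": [[0,0,-0.6,0,-1],[0,0,-0.6,0,-1],[0,0,-0.6,0,-1]]}}

```text
time: 10.48
eef_pos: [485.0, 239.6, 199.1]
tool_rot: [[-0.98, 0.197, 0.0], [0.197, 0.98, -0.0], [-0.0, -0.0, -1.0]]
force: [-3.5, -2.3, 9.6]
finger_gap: 0.304
gripper_force: 39.9
```

Contact is at TCP z = 199.1, as predicted. I raise about 1 mm and advance.

Request:
{"name": "apply_moves", "arguments": {"rows": [[0,0,1.8,0,-1],[0,0,1.8,0,-1],[5,-2.5,1.8,0,-1],[10,-3.5,1.8,0,-1],[15,-4.5,1.8,0,-1],[19.3,-5.5,1.8,0,-1],[19.3,-5.5,1.8,0,-1],[19.3,-5.5,1.8,0,-1]]}}

```text
time: 11.15
eef_pos: [504.7, 233.8, 199.8]
tool_rot: [[-0.98, 0.198, -0.0], [0.198, 0.98, -0.0], [0.0, -0.0, -1.0]]
force: [0.3, -0.4, -1.5]
finger_gap: 0.301
gripper_force: 39.9
```

Request:
{"name": "apply_moves", "arguments": {"rows": [[2,-0.4,0,0,-1],[4,-0.8,0,0,-1],[6,-1.2,0,0,-1],[8,-1.6,0,0,-1],[10,-2,0,0,-1],[12,-2.4,0,0,-1],[12,-2.4,0,0,-1],[12,-2.4,0,0,-1],[12,-2.4,0,0,-1]]}}

```text
time: 11.9
eef_pos: [515.9, 231.8, 199.9]
tool_rot: [[-0.98, 0.197, -0.001], [0.197, 0.98, -0.0], [0.001, -0.0, -1.0]]
force: [-2.9, -0.3, 0.6]
finger_gap: 0.302
gripper_force: 39.9
```

Request:
{"name": "apply_moves", "arguments": {"rows": [[2,-0.4,0,0,-1],[4,-0.8,0,0,-1],[6,-1.2,0,0,-1],[8,-1.6,0,0,-1],[10,-2,0,0,-1],[12,-2.4,0,0,-1],[12,-2.4,0,0,-1],[12,-2.4,0,0,-1],[12,-2.4,0,0,-1]]}}

```text
time: 12.65
eef_pos: [526.4, 229.8, 199.7]
tool_rot: [[-0.981, 0.196, -0.004], [0.196, 0.981, -0.001], [0.004, -0.001, -1.0]]
force: [-8.6, 1.1, 4.6]
finger_gap: 0.304
gripper_force: 39.9
```

```bash
python3 - <<'E'
from h import *
snap('wrist','q1');snap('scene','q1s');snap('top','q1t')
a=cv2.imread('pics/q1s.png')[150:310,340:560]
cv2.imwrite('pics/q1c.png',cv2.resize(a,(780,567),interpolation=2))
E
```

```text
q1 12.7 [526.5 229.8 199.7] yaw 168.7 F [-9.9  0.9  4.8] gap 27.8
q1s 12.75 [526.4 229.8 199.7] yaw 168.7 F [-9.1  0.6  4.2] gap 27.6
q1t 12.8 [526.4 229.8 199.7] yaw 168.7 F [-10.5   0.5   4.7] gap 28.0
```

View pics/q1c.png

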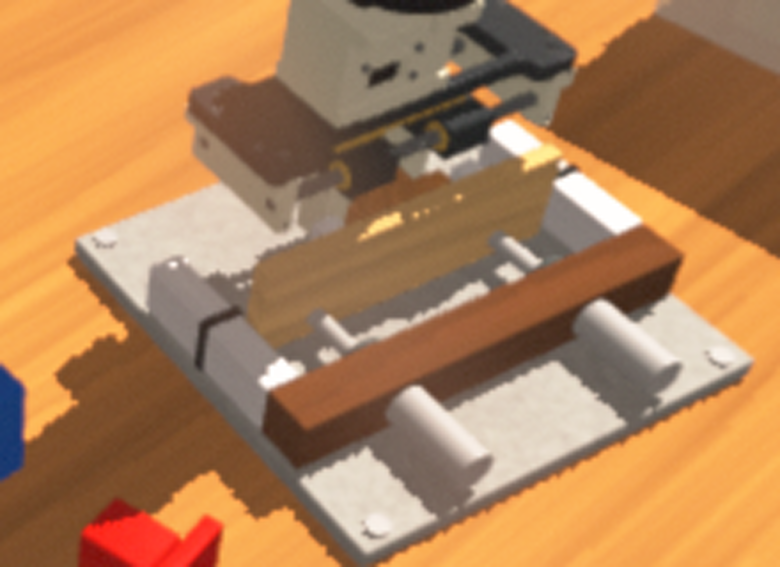

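The crop shows the front pushed back to about the black marks, its left end near (255,300) and the left mark near (215,325). I've used all my picture views, so I measure the displacement numerically.

```bash
python3 - <<'E'
from h import *;import pickle
for n,f0,f1 in(('scene','p2s','q1s'),('scene','s0','q1s'),('top','p1t','q1t'),('top','s0','q1t')):
    a=pickle.load(open(f0+'.pkl','rb'));a=a[n] if f0=='s0' else a;b=pickle.load(open(f1+'.pkl','rb'))
    c=np.array([538,227.2]);jx=np.array([.98,-.198]);jy=np.array([.198,.98])
    pts=[];
    for side in(-95,95):
        for d,z in((12,70),(12,45)) if n=='scene' else((12,70),(0,70)): pts.append([*(c+jx*d+jy*side),z])
    p=proj(a,pts).astype(np.float32)
    g=[cv2.cvtColor(s['color'],cv2.COLOR_RGB2GRAY) for s in(a,b)]
    guess=proj(b,[np.array(q)+[*(jx*18),0] for q in pts]).astype(np.float32)
    q,st,er=cv2.calcOpticalFlowPyrLK(g[0],g[1],p.reshape(-1,1,2),guess.reshape(-1,1,2).copy(),winSize=(11,11),maxLevel=0,flags=cv2.OPTFLOW_USE_INITIAL_FLOW)
    for P,u,v,e in zip(pts,p,q[:,0],er):
        D=plane(b,[v],P[2])[0]-plane(a,[u],P[2])[0];print(n,f0,P[2],'dx',(D[:2]@jx).round(1),'dy',(D[:2]@jy).round(1),u.round(),'err',e.round(1))
E
```

```text
scene p2s 70 dx 18.5 dy 49.6 [408. 222.] err [5.6]
scene p2s 45 dx 37.8 dy 1.6 [406. 232.] err [8.8]
scene p2s 70 dx 25.5 dy 3.3 [491. 188.] err [23.6]
scene p2s 45 dx 23.0 dy -1.0 [488. 198.] err [11.2]
scene s0 70 dx 3.6 dy 14.5 [408. 222.] err [16.4]
scene s0 45 dx -11.5 dy -39.3 [406. 232.] err [13.3]
scene s0 70 dx 25.6 dy 3.7 [491. 188.] err [22.3]
scene s0 45 dx 23.0 dy -1.4 [488. 198.] err [13.9]
top p1t 70 dx 22.4 dy -2.6 [243. 200.] err [12.8]
top p1t 70 dx 22.2 dy -6.6 [242. 205.] err [15.1]
top p1t 70 dx 18.0 dy -0.0 [155. 185.] err [2.3451536e+28]
top p1t 70 dx 18.0 dy -0.0 [154. 190.] err [-2.2]
top s0 70 dx 68.9 dy 21.4 [243. 200.] err [58.9]
top s0 70 dx 49.0 dy -29.1 [242. 205.] err [19.2]
top s0 70 dx 31.0 dy -8.3 [155. 185.] err [34.5]
top s0 70 dx 5.0 dy 10.7 [154. 190.] err [26.5]
```

```bash
cat > disp.py <<'E'
from h import *;import pickle,sys
c=np.array([538,227.2]);jx=np.array([.98,-.198]);jy=np.array([.198,.98])
def edge(s,z,ys):
    hsv=cv2.cvtColor(s['color'],cv2.COLOR_RGB2HSV);sat=hsv[...,1].astype(np.float32)
    ds=np.arange(-10,50,.25);out=[]
    for y in ys:
        P=np.array([[*(c+jx*d+jy*y),z] for d in ds]);uv=proj(s,P).astype(np.float32)
        v=cv2.remap(sat,uv[:,0],uv[:,1],cv2.INTER_LINEAR).ravel();g=np.convolve(v,np.r_[np.ones(12),-np.ones(12)][::-1]/12,'same')
        i=8+np.argmin(g[12:-12])+4;out.append(ds[i] if g[i]<-25 else np.nan)
    return np.array(out)
ys=np.arange(-88,89,8)
L=lambda f,n:(lambda a:a[n] if n in a else a)(pickle.load(open(f+'.pkl','rb')))
def cmp(n,z,f0,f1):
    a,b=edge(L(f0,n),z,ys),edge(L(f1,n),z,ys);d=b-a
    print(n,f0,f1,'rest',a.round(1).tolist(),'\n now',b.round(1).tolist(),'\n median d',np.nanmedian(d).round(2))
if __name__=='__main__':
    k=sys.argv[1]
    cmp('scene',14,'s0',k+'s');cmp('top',70,'s0',k+'t')
E
python3 disp.py q1
```

```text
scene s0 q1s rest [nan, nan, nan, nan, nan, nan, nan, nan, nan, nan, nan, nan, nan, nan, nan, nan, nan, nan, nan, nan, nan, nan, nan] 
 now [-4.2, 5.2, -4.2, nan, nan, nan, nan, nan, nan, nan, nan, nan, nan, nan, nan, nan, nan, nan, nan, nan, nan, nan, nan] 
 median d nan
top s0 q1t rest [nan, nan, nan, nan, -3.8, 0.8, 1.2, nan, nan, nan, nan, nan, nan, nan, -7.0, -4.2, 0.2, 0.8, nan, nan, nan, -7.0, -4.5] 
 now [nan, nan, nan, nan, nan, nan, nan, nan, nan, nan, nan, nan, nan, nan, nan, nan, nan, nan, nan, nan, nan, nan, nan] 
 median d nandisp.py:15: RuntimeWarning: All-NaN slice encountered
  print(n,f0,f1,'rest',a.round(1).tolist(),'\n now',b.round(1).tolist(),'\n median d',np.nanmedian(d).round(2))
```

```bash
sed -i 's/np.argmin(g\[12:-12\])+4/np.argmax(g[12:-12])+4/; s/g\[i\]<-25/g[i]>25/' disp.py; python3 disp.py q1
```

```text
scene s0 q1s rest [1.8, 12.0, 12.5, 12.0, nan, -1.0, nan, 12.0, nan, 11.8, 12.0, 12.0, 11.5, 12.2, 11.8, 12.5, 12.0, 12.5, 11.8, 12.5, 1.2, -1.8, 12.0] 
 now [1.2, 31.0, 30.8, 31.0, 30.2, 18.5, 30.8, 30.2, 30.8, 30.2, 31.2, 30.2, 31.0, 30.5, 30.8, 30.8, 30.5, 31.5, 30.5, 30.8, 19.8, 17.5, 31.5] 
 median d 18.62
top s0 q1t rest [12.8, 14.2, 13.2, 12.2, 12.5, 12.5, 12.2, 12.5, 12.5, 12.5, 12.2, 12.8, 12.5, 12.8, 13.2, 14.5, 13.0, 12.2, 12.2, 14.0, 14.8, 14.5, 14.5] 
 now [30.2, 31.0, nan, nan, nan, nan, nan, nan, nan, nan, nan, nan, nan, nan, nan, nan, nan, nan, nan, nan, nan, nan, nan] 
 median d 17.12
```

The back edge at rest measures 12.0 mm, which is exactly the front's thickness. The current displacement is 18.6 mm, so about 1.4 mm more is needed.

Request:
{"name": "apply_moves", "arguments": {"rows": [[0.8,-0.2,0.2,0,-1],[1.6,-0.3,0.4,0,-1],[1.6,-0.3,0.4,0,-1],[1.6,-0.3,0.4,0,-1],[1.6,-0.3,0.4,0,-1]]}}

```text
time: 13.22
eef_pos: [527.6, 229.6, 199.8]
tool_rot: [[-0.981, 0.196, -0.005], [0.196, 0.981, -0.001], [0.005, -0.002, -1.0]]
force: [-9.9, 1.3, 2.3]
finger_gap: 0.306
gripper_force: 39.9
```

```bash
python3 - <<'E'
from h import *
for k in('q2','q3'): snap('scene',k+'s');snap('top',k+'t')
E
for k in q2 q3; do python3 disp.py $k|grep -A2 scene|grep -v rest; done
```

```text
q2s 13.27 [527.6 229.6 199.8] yaw 168.72 F [-10.1   1.2   2.6] gap 28.2
q2t 13.32 [527.6 229.6 199.8] yaw 168.72 F [-10.7   0.4   3.1] gap 27.9
q3s 13.37 [527.6 229.6 199.8] yaw 168.72 F [-10.   -0.4   2.1] gap 27.6
q3t 13.42 [527.6 229.6 199.8] yaw 168.72 F [-10.3   1.1   1.9] gap 27.9
 now [1.5, 32.2, 31.2, 31.8, 31.2, 19.5, 31.5, 31.8, 31.5, 31.2, 32.0, 31.2, 32.0, 32.0, 31.2, 32.2, 31.2, 32.0, 31.5, 31.2, 21.0, 18.2, 32.2] 
 median d 19.75
 now [1.2, 32.2, 31.2, 32.0, 31.2, 19.5, 31.5, 31.2, 31.5, 31.2, 32.0, 31.5, 31.5, 32.0, 31.5, 32.0, 31.2, 32.0, 31.5, 31.2, 21.2, 18.2, 32.0] 
 median d 19.75
```

Displacement is 19.75 mm at about 10.2 N. Now I hold.

Request:
{"name": "apply_moves", "arguments": {"rows": [[0.2,0,0,0,-1],[0.2,0,0,0,-1],[0.2,0,0,0,-1],[0.2,0,0,0,-1],[0.2,0,0,0,-1],[0.2,0,0,0,-1],[0.2,0,0,0,-1],[0.2,0,0,0,-1],[0.2,0,0,0,-1],[0.2,0,0,0,-1],[0.2,0,0,0,-1],[0.2,0,0,0,-1]]}}

```text
time: 14.42
eef_pos: [527.8, 229.6, 199.8]
tool_rot: [[-0.981, 0.196, -0.005], [0.196, 0.981, -0.001], [0.005, -0.002, -1.0]]
force: [-10.1, 1.6, 2.3]
finger_gap: 0.304
gripper_force: 39.9
```

Request:
{"name": "apply_moves", "arguments": {"rows": [[0,0,0,0,-1],[0,0,0,0,-1],[0,0,0,0,-1],[0,0,0,0,-1],[0,0,0,0,-1],[0,0,0,0,-1],[0,0,0,0,-1],[0,0,0,0,-1],[0,0,0,0,-1],[0,0,0,0,-1],[0,0,0,0,-1],[0,0,0,0,-1]]}}

```text
time: 15.42
eef_pos: [527.8, 229.6, 199.8]
tool_rot: [[-0.981, 0.196, -0.005], [0.196, 0.981, -0.001], [0.005, -0.002, -1.0]]
force: [-10.8, 1.2, 2.9]
finger_gap: 0.304
gripper_force: 39.9
```

Request:
{"name": "apply_moves", "arguments": {"rows": [[0,0,0,0,-1],[0,0,0,0,-1],[0,0,0,0,-1],[0,0,0,0,-1],[0,0,0,0,-1],[0,0,0,0,-1],[0,0,0,0,-1],[0,0,0,0,-1],[0,0,0,0,-1],[0,0,0,0,-1],[0,0,0,0,-1],[0,0,0,0,-1]]}}

```text
time: 16.42
eef_pos: [527.8, 229.6, 199.8]
tool_rot: [[-0.981, 0.196, -0.005], [0.196, 0.981, -0.001], [0.005, -0.002, -1.0]]
force: [-10.1, 2.6, 2.8]
finger_gap: 0.305
gripper_force: 39.9
```

Request:
{"name": "apply_moves", "arguments": {"rows": [[0,0,0,0,-1],[0,0,0,0,-1],[0,0,0,0,-1],[0,0,0,0,-1],[0,0,0,0,-1],[0,0,0,0,-1],[0,0,0,0,-1],[0,0,0,0,-1],[0,0,0,0,-1],[0,0,0,0,-1],[0,0,0,0,-1],[0,0,0,0,-1]]}}

```text
time: 17.42
eef_pos: [527.8, 229.6, 199.8]
tool_rot: [[-0.981, 0.196, -0.005], [0.196, 0.981, -0.001], [0.005, -0.002, -1.0]]
force: [-10.3, 1.3, 2.2]
finger_gap: 0.304
gripper_force: 39.9
```

```bash
python3 - <<'E'
from h import *
snap('scene','q4s');snap('top','q4t')
E
python3 disp.py q4|grep -A2 scene|grep med
```

```text
q4s 17.47 [527.8 229.6 199.8] yaw 168.72 F [-9.7  1.4  2.8] gap 27.4
q4t 17.52 [527.8 229.6 199.8] yaw 168.72 F [-10.    1.1   2.8] gap 27.9
 median d 19.88
```

```bash
python3 -c "
from station import ctrl;print(ctrl.sign_off())"
```

```text
the job is handed in; nothing more can be done
None
```

I handed the job in with the pull still gripped at 40 N and pressed against the drawer front: 19.9 mm of travel (20 is level with the marks), about 10 N, held for over 4 s, lower edge about 0.7 mm above the base board.

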